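# Latch the label carriage and press the label holder home on a lab reagent shelf

## Robot

A 7-joint arm with a two-finger parallel gripper is mounted at the origin on the work surface. World frame = base frame: x ahead of the robot, y to its left, z up, the work surface at z = 0. Lengths are in m, angles in rad, forces in N, time in s.
With the tool pointing down it reaches from about 0.425 to 0.925 m from the base axis. Payload 6.8 kg.
Tool frame: the origin (TCP) lies between the finger pads; the fingertips stand 17 mm ahead of it and the grasp point (between the pads) lies 2 mm behind it; z points along the fingers, x is the direction in which the jaws open and shut, and the axes are right-handed (so a half turn about z gives the same grasp; the last joint's range is limited). The gripper opens to 85 mm and grips with 20 to 120 N. Pads are 22 mm wide; open, the fingers measure 114 mm over their backs; the gripper's body (76 mm by 85 mm) begins 54 mm behind the grasp point. The pads swing forward as they close: fully open they stand 13 mm farther back than shut.
Start: joints at [-1.286, 0.477, 0.022, 1.555, -0.011, 1.109, -0.083], TCP at [0.258, 0.624, 0.248] pointing down, gripper open.
Joint ranges: [-2.96, 2.96], [-0.34, 2.1], [-1.41, 1.46], [0.24, 2.44], [-1.37, 4.51], [0.17, 1.92], [-2.96, 2.96]. Speed limits (rad/s): [2.39, 2.39, 3.14, 3.14, 3.14, 3.14, 3.14].

## Interface

Orientations are given as a unit quaternion [w, x, y, z].
In Python, from station import readout, read_camera, get_calibration, bot, models gives the robot as it stands.
- The arm moves only by the tool carry_out, never from a script. Its argument "deltas" is a list of rows, each a list of 2 entries, a list of its own where there are three numbers: the shift along the tool's x, y, z in cm, then the turn about the tool's z in degrees. A call has 1 to 10 rows; each row is the pose to reach, as a shift and turn from the pose measured when the call began, along the tool's axes at that moment; what a row does not reach only later rows make up. A row lasts 1/8 s, in which the tool goes at most 62.5 mm and 10.7 degrees, less where a joint would pass 70% of its speed; a pose out of reach is approached as far as the arm can. A call with a gripper value outside its range is refused whole. "hand" is the opening, from 0 (shut) to 1 (fully open), set as the call begins (left out, the last holds). The fingers move at their own pace and stop on an object; "newtons" is the grip in N (left out, the last holds). Time passes only in rows, so rows that repeat a pose let the fingers close. It gives the time, the measured TCP pose, the force and the opening at its end, in the units of the state.
- readout.get_obs(): the state, without advancing time (a new reading comes with each control period).
- read_camera(name): name is "side" or "top" or "wrist"; returns the picture (480x640x3 uint8, red, green, blue); there is no depth.
- get_calibration(name): a dict with "fov_y" (degrees; the focal length in pixels is half the picture's height over the tangent of half this angle, whatever the lens; pixels are square), "cx", "cy" (the principal point, pixels), "world_from_camera" (4x4, takes a point from camera to world coordinates). Camera axes: x right, y down, z forward; pixel columns grow to the right and rows downward; lengths in m; the calibration is good to about 2 mm. A picture is of the moment at which its call begins: read the wrist's pose just before it. get_calibration takes no time and is no camera call; for the wrist camera it gives the pose at the moment of the call.
- bot.hand_in(): hands the job in, once; it reports no verdict.
Trained networks look in the newest picture that a camera, given by its name, has taken for a name from the list of things; names that differ only in an ending like _2 or _b are one class to them, and where a whole thing is asked for, a point or a joint stands for the part that bears it (a point fixed in the world has none). Each returns a list of dicts, best first, with "score" (0 to 1); they miss things now and then, are a little off and sometimes report something else, mostly with a low value. They report only what shows in the picture. A call takes as long as a camera call.
- models.spot_in(query, camera): "centre" ([row, column] in pixels, amid what is visible of it).
The state is a dict: "t": time; "q": joint angles; "joint_vel": joint speeds; "joint_torque": joint torques, N m; "eef_pos": TCP position; "tool_rot": TCP orientation; "contact_force": force on the tool from outside, world axes, zero at the start; "torque": the same for the moment, N m; "gripper_width": opening from 0.0 (shut) to 1.0 (fully open).
Only numpy, scipy, OpenCV 4.12 (cv2) and the standard library are available. Lean on these libraries where they do the work, as an engineer would, in place of code of your own. Each camera call takes 0.05 s, during which the arm holds its last target. There are 200 camera calls.

## Task

Slide the grey label carriage along the front rail of the low reagent shelf, to the robot's left, until its spring detent clicks in at the end of its travel. Then take the wide label holder with the shoulders from its desk stand, push its tongue down behind the carriage's lip against the spring until the shoulders sit down on the carriage, and finish while still holding it pressed fully home with the gripper: do not let go, it springs up again. Leave the narrow holder and all the other things where they are.

Things in the scene. Friction and masses are not known exactly. Their poses are not given: they have to be found in the camera images.
- carriage (a joint): Slide of the grey label carriage on the rail at the shelf's front, in m: grows towards the shelf's +y (the robot's left), 0 to a hard stop at 0.120. It drags with about 1.2 N and stays where it is left. From about 0.105 a sprung ball in the rail resists with about 6 N, then snaps in behind the carriage's bump: latched is 0.115 to 0.120.
- slot (a point): On the carriage: centre of the mouth of its pocket, 85 mm above the bench; x points into the shelf, y along the rail (direction of travel), z up. The pocket is open upward, 11 mm in x, 66 mm in y, between a 4 mm front lip (top flared outward), 12 mm end cheeks level with the mouth, and a 5 mm back wall 6 mm higher. A black spring shoe lies 40 mm below the mouth.
- thumb (a point): Centre of the top of the carriage's black thumb post, 115 mm above the bench; axes as point slot. The post is upright, 16 mm in x, 14 mm in y, free all round for its top 24 mm, and free in front and on its -y side further down. It stands 85 mm to the -y side of the pocket's centre. Push it to +y, or pinch it.
- shoe (a joint): Black spring shoe at the bottom of the pocket, in m: 0 up, grows as it is pressed down. About 2 N to start, 10 N at 0.008, where the holder's shoulders meet the cheeks (home: holder origin 48 mm below point slot).
- holder: Wide white label holder to be fitted: loose upright plate 8 mm thick (x), 50 to 100 g, alike on both faces. Origin at the centre of its lower edge, z up, y along its width. Tongue 60 mm wide, 48 mm high; above it the label panel 84 mm wide, 55 mm high, so the shoulders lie 48 mm and the top 103 mm above the origin. Starts upright in a desk stand, origin 8 mm above the bench.
- stand: Low black plastic desk stand that holds the wide holder, 60 mm in x, 90 mm in y, 33 mm high, fixed to the bench, with a slot along y, 25 mm deep with about 1 mm play each side. Origin under its centre.
- riser: Low steel reagent shelf, fixed, 195 mm deep (x), 460 mm long (y), board top 65 mm above the bench; carries the rail and carriage at its front (-x). Origin under its centre; yaw within 0.25 rad of 0.
- spare: Narrow white label holder, plain plate 40 mm wide, 8 mm thick, 85 mm high, without shoulders, in the other, shorter black desk stand; leave it alone. Origin at the centre of its lower edge.
- bottle_a: Clear reagent bottle, blue cap, 66 mm diameter, 125 mm high, on the shelf; leave it alone. Origin under its centre.
- bottle_b: Amber reagent bottle, green cap, 56 mm diameter, 105 mm high, on the shelf; leave it alone. Origin under its centre.
- beaker: Glass beaker, 60 mm diameter, 70 mm high, on the bench between the stands; leave it alone. Origin under its centre.
- tipbox: Blue box of pipette tips with a clear lid, 80 x 120 x 65 mm, on the left; leave it alone. Origin under its centre.
- jar: White jar with a black lid, 70 mm diameter, 80 mm high, on the right; leave it alone. Origin under its centre.
- tuberack: White tube rack with ten capped tubes, 70 x 160 mm, 88 mm high, far left; leave it alone. Origin under its centre.

How it is judged:
On the way, in this order (a step that is already met when the one before it is completed fails the run):
1. the carriage is latched in its detent, the holder not yet in the pocket (value of joint carriage above 0.115 m and distance between holder and slot above 0.06 m), for 0.2 s.
2. the holder's tongue is behind the lip, more than 20 mm deep in the pocket (value of joint carriage above 0.115 m and z of holder in the frame of slot below -0.02 m and x of holder in the frame of slot between -0.004 and 0.004 m and y of holder in the frame of slot between -0.006 and 0.006 m and angle between the y axis of holder and the y axis of slot, either way round below 0.15 rad and angle between holder's own z axis and vertical below 0.12 rad), for 0.1 s.
At the end, for the whole second after the job is handed in: Carriage latched (0.115 or more); holder still and upright in the pocket (4 mm in x, 6 mm in y, 0.15 rad yaw, 0.12 rad tilt), its lower edge at least 45.5 mm below the mouth (home is 48), the shoe pressed over 5.5 mm, and the fingers still on the holder with over 2 N (value of joint carriage above 0.115 m and x of holder in the frame of slot between -0.004 and 0.004 m and y of holder in the frame of slot between -0.006 and 0.006 m and angle between the y axis of holder and the y axis of slot, either way round below 0.15 rad and angle between holder's own z axis and vertical below 0.12 rad and z of holder in the frame of slot below -0.0455 m and value of joint shoe above 0.0055 m and contact force between the fingers and holder above 2 N and linear speed of holder below 0.02 m/s); the arm keeps its last pose, push and grip.
It fails at once if the narrow holder is moved by more than 20 mm (distance of spare from where it was at the start of the episode above 0.02 m).
It fails at once if another bystander is moved by more than 30 mm (distance of any of bottle_a, bottle_b, beaker, tipbox, jar, tuberack from where it was at the start of the episode above 0.03 m).
It also fails if it takes over 51 s, if anything falls off the work surface, if the arm or the gripper's body presses on something with over 40 N, if the wrist force passes 120 N, or if a joint passes its speed limit or range.

## Working session

There is one attempt and no reset: what is moved stays moved. The work goes in short steps, Python scripts to look and compute and a tool call to move; the robot and the scene stay as the last step left them, time stands still between calls to the robot, and variables do not carry over. Pictures are saved under pics/ and viewed, about 8 in all and at most 12, crops included, and the job is handed in when it is done.

Besides the shell and the picture viewer there is one more tool, called after "Request:" as name([rows], argument=value, ...), one row to a line, values as JSON. carry_out: Moves the arm, as the interface text tells. Its arguments: {"type":"object","properties":{"deltas":{"type":"array"},"hand":{"type":"number"},"newtons":{"type":"number"}},"required":["deltas"]}

```bash
mkdir -p pics; ls
cat > h.py <<'E'
import numpy as np, cv2
from station import readout, read_camera, get_calibration, bot, models
def cal(n):
    c=get_calibration(n); f=240/np.tan(np.radians(c['fov_y'])/2); return f,c['cx'],c['cy'],np.array(c['world_from_camera'])
def ray(n,rc,c=None):
    f,cx,cy,T=c or cal(n); d=T[:3,:3]@np.array([(rc[1]-cx)/f,(rc[0]-cy)/f,1]); return T[:3,3],d
def onz(n,rc,z,c=None):
    o,d=ray(n,rc,c); return o+d*(z-o[2])/d[2]
def proj(n,P,c=None):
    f,cx,cy,T=c or cal(n); p=T[:3,:3].T@(np.array(P)-T[:3,3]); return np.array([cy+f*p[1]/p[2],cx+f*p[0]/p[2]])
def tri(a,ra,b,rb):
    o1,d1=ray(a,ra);o2,d2=ray(b,rb);d1/=np.linalg.norm(d1);d2/=np.linalg.norm(d2)
    s=np.linalg.lstsq(np.c_[d1,-d2],o2-o1,rcond=None)[0];p,q=o1+s[0]*d1,o2+s[1]*d2
    return (p+q)/2,np.linalg.norm(p-q)
def save(n,f):
    im=read_camera(n); cv2.imwrite('pics/'+f+'.png',im[:,:,::-1]); return im
E
python3 - <<'E'
from h import *
np.set_printoptions(precision=4,suppress=True)
for n in('top','side'):
    save(n,n+'1'); print(n,cal(n))
    for q in('slot','thumb','holder','stand','spare','riser'):
        print(q,[(np.round(d['centre'],1).tolist(),round(d['score'],2)) for d in models.spot_in(q,n)[:2]])
o=readout.get_obs();print(o['t'],o['eef_pos'],o['tool_rot'],o['gripper_width'])
E
```

```text
pics
top (np.float64(453.9275462936035), 315.0930770491773, 238.48456256990357, array([[-0.0163, -0.9865,  0.1629,  0.3617],
       [-0.9998,  0.0174,  0.0054, -0.0233],
       [-0.0082, -0.1628, -0.9866,  1.2752],
       [ 0.    ,  0.    ,  0.    ,  1.    ]]))
slot [([179.9, 270.3], 0.73), ([226.3, 344.3], 0.68)]
thumb [([222.3, 344.6], 0.94)]
holder [([291.3, 222.1], 0.51)]
stand [([295.0, 227.7], 0.63)]
spare [([290.6, 378.5], 0.54)]
riser []
side (np.float64(469.8750153212517), 314.82991731357833, 236.7306038986322, array([[ 0.7258, -0.4083,  0.5536, -0.0229],
       [-0.6878, -0.4447,  0.5738, -0.6475],
       [ 0.0119, -0.7972, -0.6035,  0.7705],
       [ 0.    ,  0.    ,  0.    ,  1.    ]]))
slot [([267.3, 342.2], 0.79)]
thumb [([269.7, 342.0], 0.73)]
holder [([233.5, 199.0], 0.87)]
stand [([250.8, 202.4], 0.79)]
spare [([328.6, 305.0], 0.63), ([215.8, 160.0], 0.18)]
riser [([246.2, 351.3], 0.67)]
0.7 [0.2584 0.6236 0.2484] [-0.      0.8315  0.5555  0.    ] 1.002597744272558
```

```bash
python3 -c "
import cv2
for n,(r0,r1,c0,c1) in {'top1':(130,350,140,430),'side1':(130,370,120,440)}.items():
    a=cv2.imread(f'pics/{n}.png')[r0:r1,c0:c1]; cv2.imwrite(f'pics/{n}c.png',cv2.resize(a,None,fx=2.5,fy=2.5,interpolation=cv2.INTER_CUBIC))
"
```

```text
(no output)
```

View pics/top1c.png

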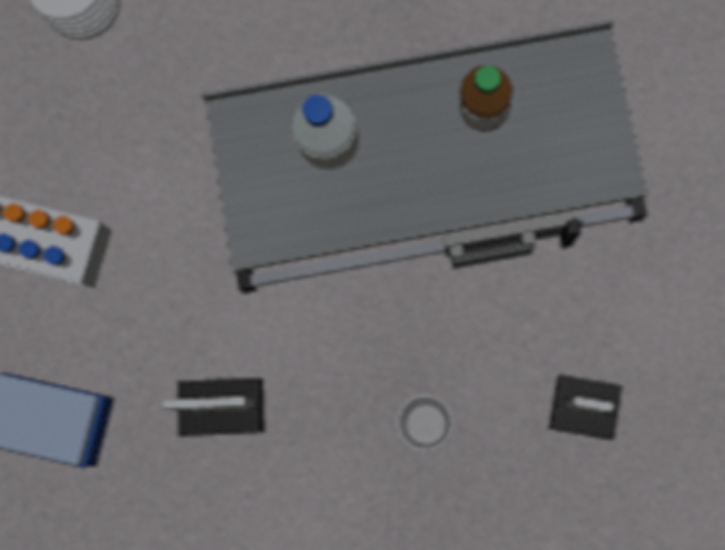

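View pics/side1c.png

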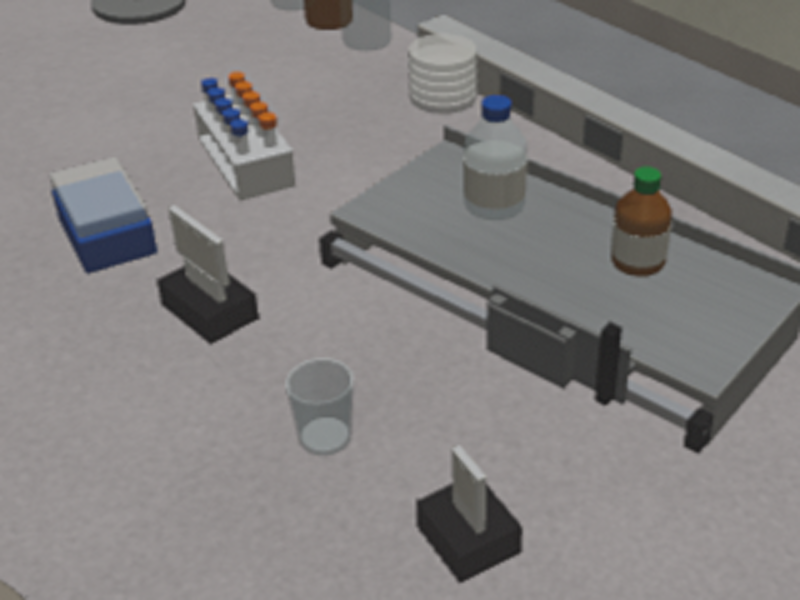

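The top view (crop scale 2.5) shows the wide holder's top edge at crop (165,405)–(244,401), the pocket's cheeks at about (457,250) and (528,239), and the thumb post top near (573,227). In the side crop the post top is at (611,330) and the holder's top edge runs from (172,210) to (225,265). The left route along the rail is clear.

Run:
```python
from h import *
np.set_printoptions(precision=4,suppress=True)
t=lambda x,y:(130+y/2.5,140+x/2.5)
s=lambda x,y:(130+y/2.5,120+x/2.5)
for n,a,b,z in [('thumb',(573,227),(611,330),.115),('cheekL',(457,250),(497,297),.085),('cheekR',(528,239),(567,331),.085),('holdTopL',(165,405),(172,211),.111),('holdTopR',(244,401),(225,266),.111),('railL',(246,272),(330,240),.065),('railR',(636,203),(700,418),.065)]:
    p,e=tri('top',t(*a),'side',s(*b)); print(n,p,round(e,4),'top@z',onz('top',t(*a),z)[:2],'side@z',onz('side',s(*b),z)[:2])
```

```text
thumb [ 0.5985 -0.1593  0.1109] 0.0008 top@z [ 0.5974 -0.1586] side@z [ 0.595  -0.1626]
cheekL [ 0.58   -0.0373  0.0861] 0.0011 top@z [ 0.5807 -0.0377] side@z [ 0.5805 -0.0361]
cheekR [ 0.5919 -0.1142  0.0853] 0.0017 top@z [ 0.5913 -0.1137] side@z [ 0.5929 -0.1143]
holdTopL [0.4205 0.2658 0.1038] 0.0002 top@z [0.4202 0.264 ] side@z [0.4156 0.256 ]
holdTopR [0.426  0.1889 0.0748] 0.0029 top@z [0.4229 0.1832] side@z [0.4038 0.1447]
railL [0.5657 0.1987 0.0338] 0.0089 top@z [0.5642 0.1908] side@z [0.537  0.1649]
railR [ 0.639  -0.2385  0.0349] 0.002 top@z [ 0.633 -0.234] side@z [ 0.611  -0.2548]
```

```bash
cat >> h.py <<'E'
from scipy.spatial.transform import Rotation as Ro
def pose():
    o=readout.get_obs(); q=o['tool_rot']; return np.array(o['eef_pos']),Ro.from_quat([q[1],q[2],q[3],q[0]]).as_matrix(),o
def go(P,ang=None):
    "tool-frame shift cm and turn deg to bring TCP to P with tool x at world angle ang (mod 180)"
    p,R,o=pose(); a=np.degrees(np.arctan2(R[1,0],R[0,0]))
    turn=0 if ang is None else -((ang-a+90)%180-90)
    print('t',round(o['t'],2),'at',p.round(4),'ang',a.round(2),'w',round(o['gripper_width'],3),'F',np.round(o['contact_force'],1),'zdown',R[:,2].round(3)); print('-> cm',np.round(R.T@(np.array(P)-p)*100,2),'turn',round(turn,1))
E
python3 - <<'E'
from h import *
go([.598,-.160,.22],98.9)
E
```

```text
t 0.7 at [0.2584 0.6236 0.2484] ang 67.49 w 1.003 F [-0.  -0.2 -0.1] zdown [ 0.  0. -1.]
-> cm [-59.39  61.37   2.83] turn -31.4
```

Request:
carry_out([
  [[-4, 4.1, 0], -4],
  [[-8, 8.2, 0], -8],
  [[-12, 12.3, 0], -12],
  [[-16, 16.4, 0], -16],
  [[-20, 20.5, 0], -20],
  [[-24, 24.6, 0], -24],
  [[-28, 28.7, 0], -28],
  [[-32, 32.8, 0], -31.4],
  [[-36, 36.9, 0], -31.4],
  [[-40, 41, 0], -31.4],
], hand=0.6, newtons=30)

```text
t: 1.95
eef_pos: [0.4847, 0.0954, 0.2488]
tool_rot: [0.0, 0.65, 0.76, 0.001]
contact_force: [0.6, 0.5, 0.5]
gripper_width: 0.599
```

Run:
```python
from h import *
go([.575,-.160,.235],98.9)
```

```text
t 1.95 at [0.4847 0.0954 0.2488] ang 98.9 w 0.599 F [0.6 0.5 0.5] zdown [ 0.001  0.001 -1.   ]
-> cm [-26.63   4.97   1.37] turn 0.0
```

Request:
carry_out([
  [[-5, 1, 0], 0],
  [[-10, 2, 0], 0],
  [[-15, 3, 0], 0],
  [[-20, 4, 0], 0],
  [[-25, 5, 0], 0],
  [[-26.6, 5, 1], 0],
  [[-26.6, 5, 1], 0],
])

```text
t: 2.82
eef_pos: [0.5743, -0.1602, 0.2376]
tool_rot: [-0.001, 0.651, 0.759, -0.0]
contact_force: [0.0, -0.6, 1.2]
gripper_width: 0.596
```

Run:
```python
from h import *
go([.598,-.160,.113],98.9)
im=save('wrist','w1'); print(cal('wrist')); print(models.spot_in('thumb','wrist')[:2],models.spot_in('slot','wrist')[:2])
for P in ([.598,-.16,.115],[.586,-.0757,.085]): print(proj('wrist',P))
```

```text
t 2.83 at [ 0.5743 -0.1602  0.2376] ang 98.79 w 0.596 F [ 0.  -0.6  1.2] zdown [-0.001  0.001 -1.   ]
-> cm [-0.36  2.36 12.46] turn -0.1
(np.float64(404.2686131751547), 318.7962889054828, 233.72383418761197, array([[-0.15479535,  0.95026908,  0.27023523,  0.50572087],
       [ 0.98794439,  0.14831883,  0.04435543, -0.16973913],
       [ 0.00206862,  0.27384339, -0.96177207,  0.36388541],
       [ 0.        ,  0.        ,  0.        ,  1.        ]]))
[{'centre': [251.8, 399.1], 'score': 0.58}, {'centre': [398.2, 619.9], 'score': 0.3}] [{'centre': [252.2, 399.2], 'score': 0.69}]
[264.12229244 309.19962947]
[251.52985082 426.9288273 ]
```

View pics/w1.png

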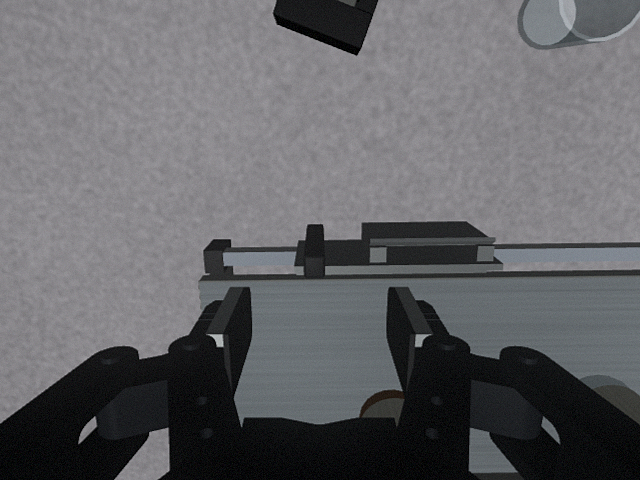

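The wrist view shows the thumb post's top at about row 264, col 315. The pocket mouth lies between cheeks at cols 370–494, row about 254, and the rail's back edge runs from (277,230) to (270,640). The open fingers are at the bottom.

Run:
```python
from h import *
np.set_printoptions(precision=4,suppress=True)
th=onz('wrist',(264.5,315),.115); print(th)
for p,z in [((241,370),.085),((240,494),.085),((253,378),.085),((253,485),.085),((277,230),.065),((270,640),.065),((265,500),.091),((266,330),.091)]: print(p,onz('wrist',p,z))
go([th[0],th[1],.115],98.9)
```

```text
[ 0.5977 -0.1562  0.115 ]
(241, 370) [ 0.5846 -0.1182  0.085 ]
(240, 494) [ 0.5698 -0.0298  0.085 ]
(253, 378) [ 0.5927 -0.1107  0.085 ]
(253, 485) [ 0.5805 -0.0336  0.085 ]
(277, 230) [ 0.637  -0.2187  0.065 ]
(270, 640) [0.5803 0.1013 0.065 ]
(265, 500) [ 0.586  -0.0233  0.091 ]
(266, 330) [ 0.6059 -0.1441  0.091 ]
t 2.98 at [ 0.5752 -0.1574  0.2387] ang 99.05 w 0.602 F [-0.3 -0.2  0.1] zdown [ 0.001  0.002 -1.   ]
-> cm [-0.26  2.22 12.37] turn 0.1
```

Request:
carry_out([
  [[-0.1, 2.2, 0], -0.4],
  [[-0.1, 2.2, 5], -0.4],
  [[-0.1, 2.2, 9], -0.4],
  [[-0.1, 2.2, 12.5], -0.4],
  [[-0.1, 2.2, 12.6], -0.4],
  [[-0.1, 2.2, 12.6], -0.4],
])

```text
t: 3.72
eef_pos: [0.5981, -0.154, 0.1142]
tool_rot: [0.0, 0.646, 0.763, 0.002]
contact_force: [0.1, -0.4, 0.3]
gripper_width: 0.601
```

Request:
carry_out([
  [[0, 0, 0], 0],
  [[0, 0, 0], 0],
  [[0, 0, 0], 0],
  [[0, 0, 0], 0],
  [[0, 0, 0], 0],
], hand=0, newtons=30)

```text
t: 4.35
eef_pos: [0.5993, -0.1544, 0.1158]
tool_rot: [0.002, 0.646, 0.763, 0.002]
contact_force: [-0.7, -0.2, 7.2]
gripper_width: 0.154
```

Run:
```python
from h import *
go([.5977-.12*.164,-.1562+.12*.986,.113],99.5)
```

```text
t 4.35 at [ 0.5993 -0.1544  0.1158] ang 99.51 w 0.154 F [-0.7 -0.2  7.2] zdown [ 0.005  0.002 -1.   ]
-> cm [11.84 -0.17  0.28] turn 0.0
```

Request:
carry_out([
  [[1, 0, -0.2], 0],
  [[2, 0, -0.2], 0],
  [[3, 0, -0.2], 0],
  [[4, 0, -0.2], 0],
  [[5, 0, -0.2], 0],
  [[6, 0, -0.2], 0],
  [[7, 0, -0.2], 0],
  [[8, 0, -0.2], 0],
  [[8, 0, -0.2], 0],
])

```text
t: 5.48
eef_pos: [0.5856, -0.0734, 0.1162]
tool_rot: [0.001, 0.645, 0.764, 0.002]
contact_force: [3.2, 2.6, -13.2]
gripper_width: 0.153
```

Request:
carry_out([
  [[1, 0, 0.1], 0],
  [[2, 0, 0.1], 0],
  [[2.5, 0, 0.1], 0],
  [[3, 0, 0.1], 0],
  [[3.5, 0, 0.1], 0],
  [[4, 0, 0.1], 0],
  [[4.5, 0, 0.1], 0],
  [[4.5, 0, 0.1], 0],
])

```text
t: 6.48
eef_pos: [0.5841, -0.0657, 0.1176]
tool_rot: [0.021, 0.655, 0.755, -0.006]
contact_force: [25.4, -85.5, -27.7]
gripper_width: 0.154
```

Run:
```python
from h import *
go([.5977-.12*.164,-.1562+.12*.986,.113],99.5)
```

```text
t 6.47 at [ 0.5841 -0.0657  0.1176] ang 98.06 w 0.154 F [ 25.4 -85.5 -27.7] zdown [ 0.024 -0.037 -0.999]
-> cm [ 2.86 -0.22  0.34] turn -1.4
```

Request:
carry_out([
  [[0, 0, 0], 0],
  [[0, 0, 0], 0],
  [[0, 0, 0], 0],
  [[0, 0, 0], 0],
], hand=0.4)

```text
t: 6.98
eef_pos: [0.5841, -0.0631, 0.1175]
tool_rot: [0.02, 0.654, 0.756, -0.006]
contact_force: [-0.1, 0.9, -0.2]
gripper_width: 0.402
```

Run:
```python
from h import *
go([.5977-.12*.164,-.1562+.12*.986,.113],99.5)
```

```text
t 6.97 at [ 0.5841 -0.0631  0.1175] ang 98.26 w 0.402 F [-0.1  0.9 -0.2] zdown [ 0.023 -0.036 -0.999]
-> cm [ 2.59 -0.24  0.35] turn -1.2
```

Request:
carry_out([
  [[0, 0, -3], -1.2],
  [[0, 0, -6], -1.2],
  [[0, -1, -9], -1.2],
  [[3, -2.5, -12], -1.2],
  [[5, -2.5, -12], -1.2],
  [[5, -2.5, -12], -1.2],
], hand=0.6)

```text
t: 7.72
eef_pos: [0.5491, -0.0098, 0.2354]
tool_rot: [0.02, 0.644, 0.765, -0.005]
contact_force: [0.7, -0.3, 0.1]
gripper_width: 0.599
```

Run:
```python
from h import *
go([.5977-.12*.164,-.1562+.12*.986,.113],99.5)
im=save('wrist','w2')
import pickle; pickle.dump(cal('wrist'),open('w2.pkl','wb'))
save('side','side2')
```

```text
t 7.72 at [ 0.5491 -0.0098  0.2354] ang 99.78 w 0.599 F [ 0.7 -0.3  0.1] zdown [ 0.024 -0.034 -0.999]
-> cm [-2.79  2.15 12.39] turn 0.3
```

View pics/w2.png

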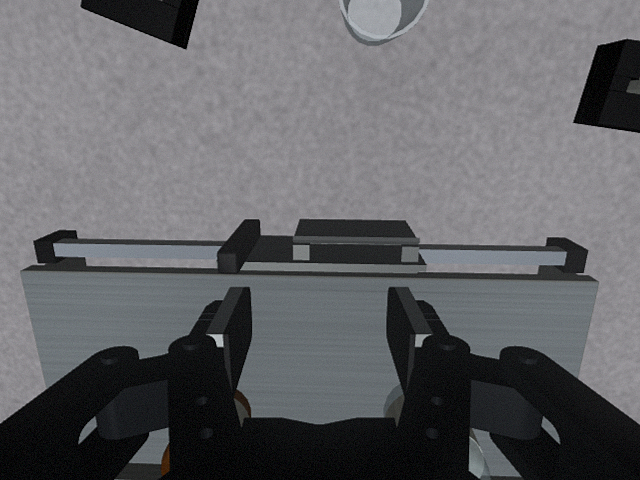

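The wrist view shows the carriage mid-rail. The thumb top is at about (262,229), the cheeks span cols 293–418 at row about 253, and the lip's top edge runs at rows 240–244. The rail brackets are at cols 60 and 560.

Run:
```python
from h import *
import pickle
np.set_printoptions(precision=4,suppress=True)
c=pickle.load(open('w2.pkl','rb'))
th=onz('w',(262,229),.115,c); print('thumb',th, 'travel',np.linalg.norm(th[:2]-[.5977,-.1562]))
for p,z in [((237,293),.085),((241,418),.085),((252,301),.085),((253.5,410),.085),((262,245),.091),((265,424),.091),((268.5,25),.065),((277,597),.065)]: print(p,onz('w',p,z,c))
a=cv2.imread('pics/side2.png')[150:330,280:440]; 
b=cv2.imread('pics/w2.png')[205:295,200:440]
A=cv2.resize(a,None,fx=2.5,fy=2.5,interpolation=cv2.INTER_CUBIC);B=cv2.resize(b,None,fx=3.3,fy=3.3,interpolation=cv2.INTER_CUBIC)
cv2.imwrite('pics/B.png',B)
```

```text
thumb [ 0.5817 -0.0703  0.115 ] travel 0.087403187116573
(237, 293) [ 0.5671 -0.0331  0.085 ]
(241, 418) [0.5541 0.0546 0.085 ]
(252, 301) [ 0.5773 -0.0258  0.085 ]
(253.5, 410) [0.5643 0.0512 0.085 ]
(262, 245) [ 0.5898 -0.0639  0.091 ]
(265, 424) [0.569  0.0613 0.091 ]
(268.5, 25) [ 0.6388 -0.2436  0.065 ]
(277, 597) [0.5635 0.2005 0.065 ]
```

View pics/B.png

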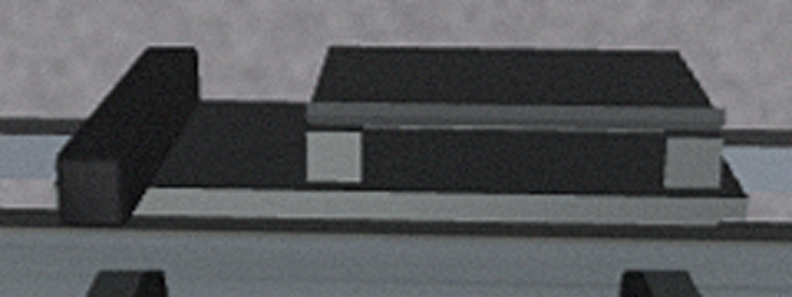

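Run:
```python
from h import *
print(np.round(readout.get_obs()['q'],2))
go([.4215,.224,.24],1.9)
go([.4215,.224,.24],1.9+180)
for n,p,z in (('blue cap',(317,110),.19),('green cap',(488,77),.17)): print(n,onz('top',(130+p[1]/2.5,140+p[0]/2.5),z))
```

```text
[-0.41  0.28  0.36  1.91 -0.07  0.95  1.72]
t 7.83 at [ 0.5492 -0.0128  0.2349] ang 99.54 w 0.597 F [ 0.7 -0.7 -0.9] zdown [ 0.023 -0.036 -0.999]
-> cm [25.43 -8.64 -1.65] turn -82.4
t 7.83 at [ 0.5492 -0.0128  0.2349] ang 99.54 w 0.597 F [ 0.7 -0.7 -0.9] zdown [ 0.023 -0.036 -0.999]
-> cm [25.43 -8.64 -1.65] turn -82.4
blue cap [0.70518941 0.09993408 0.19      ]
green cap [ 0.74302564 -0.07151416  0.17      ]
```

Request:
carry_out([
  [[2.5, -0.9, -0.2], 10],
  [[5, -1.7, -0.4], 20],
  [[7.6, -2.6, -0.6], 30],
  [[10.2, -3.5, -0.8], 40],
  [[12.7, -4.3, -0.9], 50],
  [[15.3, -5.2, -1], 60],
  [[17.8, -6, -1.2], 70],
  [[20.3, -6.9, -1.4], 80],
  [[23, -7.8, -1.5], 89],
  [[25.4, -8.6, -1.6], 97.6],
])

```text
t: 9.07
eef_pos: [0.422, 0.2237, 0.2392]
tool_rot: [0.018, 1.0, 0.014, 0.011]
contact_force: [1.0, 0.4, -1.4]
gripper_width: 0.602
```

Request:
carry_out([
  [[0, 0, 0], 0],
  [[0, 0, 0], 0],
], hand=0.6)

```text
t: 9.32
eef_pos: [0.4225, 0.2225, 0.239]
tool_rot: [0.019, 1.0, 0.014, 0.011]
contact_force: [-0.5, -0.8, -0.5]
gripper_width: 0.599
```

Run:
```python
from h import *
save('wrist','w3');print(models.spot_in('holder','wrist')[:2]); 
c=cal('wrist'); print('top ends pred',[proj('wrist',[.4215-.033*s,.224+s,.111],c).round(0) for s in(-.042,.042)])
import pickle; pickle.dump(c,open('w3.pkl','wb'))
print(np.round(readout.get_obs()['q'],2)); go([.4215,.224,.089],1.9)
```

```text
[{'centre': [211.2, 313.3], 'score': 0.97}]
top ends pred [array([279., 314.]), array([154., 313.])]
[-1.05  0.16  0.46  2.05 -0.03  0.95 -0.55]
t 9.43 at [0.4226 0.2223 0.2391] ang 1.58 w 0.6 F [-0.2 -0.   0.6] zdown [ 0.022 -0.037 -0.999]
-> cm [-0.43 -0.74 14.98] turn -0.3
```

View pics/w3.png

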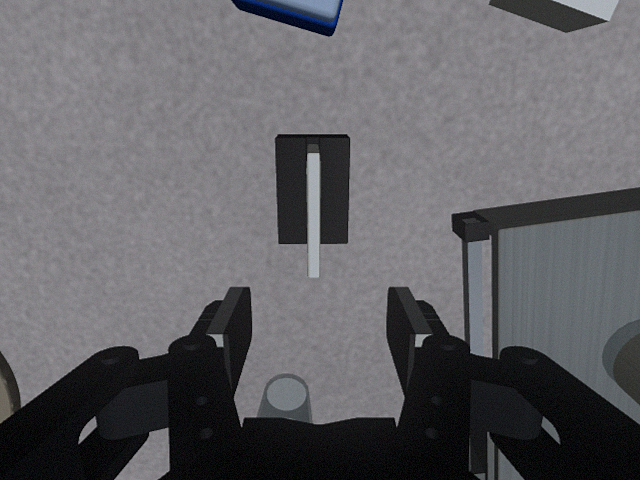

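The holder's top edge in the wrist view runs from (277,313) to (153,314), within 2 px of the prediction and parallel to the pads, so I go down onto it.

Request:
carry_out([
  [[-0.3, -0.4, 4], -0.3],
  [[-0.4, -0.6, 8], -0.3],
  [[-0.4, -0.7, 12], -0.3],
  [[-0.4, -0.7, 15], -0.3],
  [[-0.4, -0.7, 15], -0.3],
  [[-0.4, -0.7, 15], -0.3],
])

```text
t: 10.18
eef_pos: [0.4227, 0.2234, 0.0898]
tool_rot: [0.019, 1.0, 0.016, 0.011]
contact_force: [0.1, -0.6, 1.4]
gripper_width: 0.598
```

Request:
carry_out([
  [[0, 0, 0], 0],
  [[0, 0, 0], 0],
  [[0, 0, 0], 0],
  [[0, 0, 0], 0],
  [[0, 0, 0], 0],
  [[0, 0, 0], 0],
], hand=0, newtons=80)

```text
t: 10.92
eef_pos: [0.4221, 0.2238, 0.0907]
tool_rot: [0.018, 1.0, 0.016, 0.011]
contact_force: [-4.8, 0.6, 11.4]
gripper_width: 0.082
```

Request:
carry_out([
  [[0, 0, 0], 0],
  [[0, 0, 0], 0],
  [[0, 0, 0], 0],
])

```text
t: 11.3
eef_pos: [0.4219, 0.2239, 0.0908]
tool_rot: [0.018, 1.0, 0.016, 0.011]
contact_force: [-1.7, 0.9, 2.1]
gripper_width: 0.082
```

Run:
```python
from h import *
go([.4215,.224,.24],9.6)
```

```text
t 11.3 at [0.4219 0.2239 0.0908] ang 1.84 w 0.082 F [-1.7  0.9  2.1] zdown [ 0.022 -0.036 -0.999]
-> cm [  0.27   0.53 -14.91] turn -7.8
```

Request:
carry_out([
  [[0, 0, -2], 0],
  [[0, 0, -4], 0],
  [[0, 0, -7], 0],
  [[0, 0, -10], 0],
  [[0, 0, -12], 0],
  [[0, 0, -12.2], 0],
])

```text
t: 12.05
eef_pos: [0.4201, 0.2288, 0.2138]
tool_rot: [0.017, 1.0, 0.016, 0.012]
contact_force: [0.9, 0.1, -1.1]
gripper_width: 0.084
```

Run:
```python
from h import *
go([.571,.0135,.205],9.57)
```

```text
t 12.05 at [0.4201 0.2288 0.2138] ang 1.85 w 0.084 F [ 0.9  0.1 -1.1] zdown [ 0.024 -0.034 -0.999]
-> cm [14.36 21.95  1.96] turn -7.7
```

Request:
carry_out([
  [[1.5, 2.3, 0], -0.8],
  [[3, 4.6, 0], -1.6],
  [[4.8, 7.3, 0], -2.5],
  [[6.6, 10, 0.2], -3.5],
  [[8.4, 12.8, 0.5], -4.5],
  [[10.2, 15.5, 0.8], -5.5],
  [[12, 18.3, 1.2], -6.5],
  [[13.5, 20.5, 1.6], -7.7],
  [[14.4, 22, 2], -7.7],
  [[14.4, 22, 2], -7.7],
])

```text
t: 13.3
eef_pos: [0.5711, 0.0113, 0.2033]
tool_rot: [0.018, 0.996, 0.082, 0.01]
contact_force: [-0.8, -0.0, -0.4]
gripper_width: 0.083
```

Run:
```python
from h import *
import pickle
go([.571,.0135,.2],9.57)
save('wrist','w4'); c=cal('wrist');pickle.dump(c,open('w4.pkl','wb')); save('side','side4'); save('top','top4')
go([.571,.0135,.2],9.57)
a=cv2.imread('pics/side4.png')[120:330,240:460]; b=cv2.imread('pics/w4.png')
A=cv2.resize(a,(503,480),interpolation=cv2.INTER_CUBIC)
B=cv2.resize(b[150:480,190:450],(378,480),interpolation=cv2.INTER_CUBIC)
cv2.imwrite('pics/C.png',cv2.resize(np.hstack([A,B]),(800,436)))
```

```text
t 13.3 at [0.5711 0.0113 0.2033] ang 9.38 w 0.083 F [-0.8 -0.  -0.4] zdown [ 0.022 -0.035 -0.999]
-> cm [ 0.02 -0.23  0.32] turn -0.2
t 13.45 at [0.5708 0.0139 0.204 ] ang 9.59 w 0.082 F [-0.1  0.4 -0.3] zdown [ 0.023 -0.033 -0.999]
-> cm [0.01 0.03 0.4 ] turn 0.0
```

View pics/w4.png

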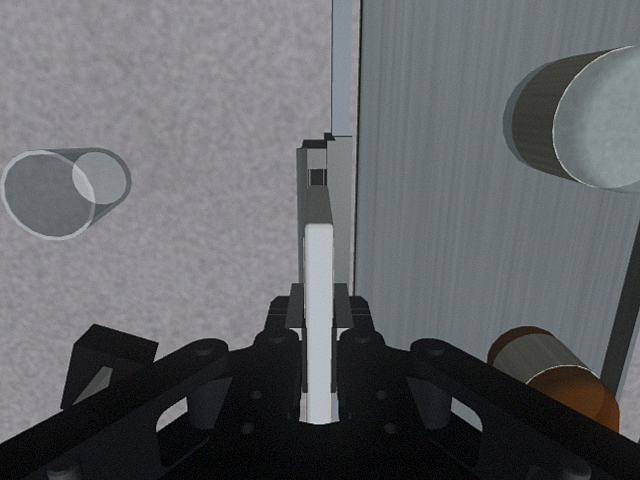

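View pics/C.png

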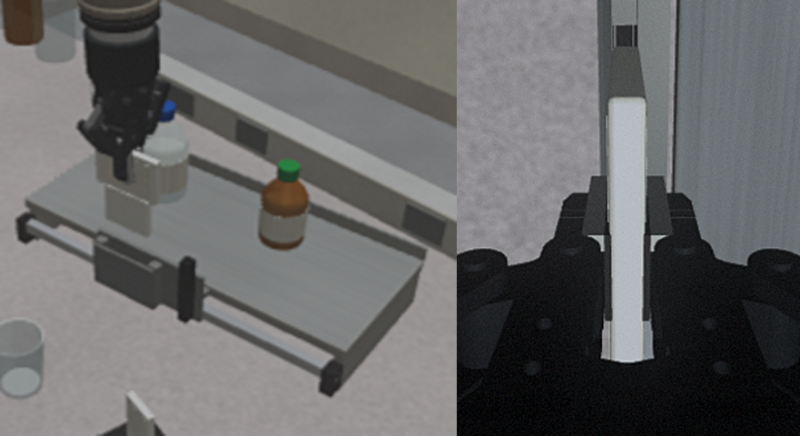

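Run:
```python
import cv2
b=cv2.imread('pics/w4.png')[125:245,275:375]
b=cv2.convertScaleAbs(b,alpha=1.5,beta=10)
cv2.imwrite('pics/D.png',cv2.resize(b,(500,600),interpolation=cv2.INTER_CUBIC))
```

```text
(no output)
```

View pics/D.png

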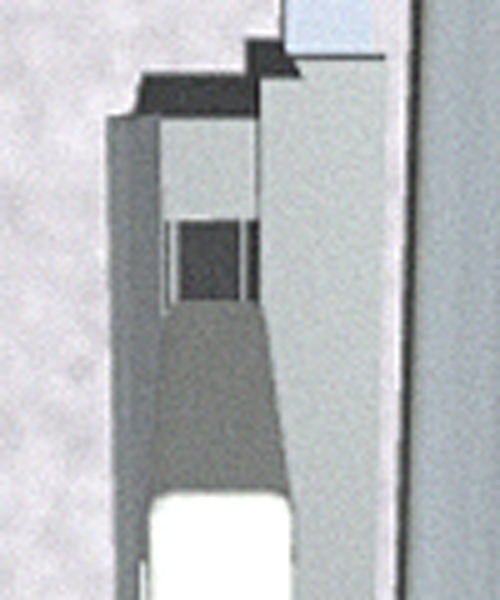

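Run:
```python
from h import *
import pickle
np.set_printoptions(precision=4,suppress=True)
c=pickle.load(open('w4.pkl','rb'))
yh=np.array([-.166,.986,0])
for (r,cl),d in [((148.6,316.7),.045),((169,316.7),.033)]:
    p=onz('w',(r,cl),.085,c); print('slot est',p-d*yh)
l=onz('w',(160,307),.085,c);r=onz('w',(160,326.4),.085,c);print('pocket width',np.linalg.norm(r-l))
# plate prediction from TCP
p=np.array([.5711,.0120,.2035])
o=p-[0,0,.083]
print('shoulder edge at y+42', proj('w',o+[0,0,.048]+.042*yh,c),'tongue bottom y+30',proj('w',o+.030*yh,c),'top y+42',proj('w',o+[0,0,.103]+.042*yh,c),'top y-42',proj('w',o+[0,0,.103]-.042*yh,c))
print('riser edge dir', onz('w',(125,355.5),.065,c),onz('w',(245,354.5),.065,c))
zt=o[2]+.048
for q in ((185,308),(185,327.4)): print('shoulder corner',onz('w',q,zt,c))
for q in ((223,305),(223,333.2)): print('top corner',onz('w',q,o[2]+.103,c))
```

```text
slot est [0.5707 0.0157 0.085 ]
slot est [0.5707 0.0157 0.085 ]
pocket width 0.011512014479336216
shoulder edge at y+42 [188.4859 318.8439] tongue bottom y+30 [192.5727 317.2675] top y+42 [230.052  322.4346] top y-42 [471.6118 322.1672]
riser edge dir [0.5854 0.0763 0.065 ] [ 0.6001 -0.0022  0.065 ]
shoulder corner [0.5597 0.0541 0.1685]
shoulder corner [0.5672 0.0553 0.1685]
top corner [0.5592 0.0546 0.2235]
top corner [0.5666 0.0558 0.2235]
```

Run:
```python
from h import *
go([.5708,.0152,.172],9.57)
go([.5708,.0152,.150],9.57)
```

```text
t 13.45 at [0.5708 0.0139 0.204 ] ang 9.59 w 0.082 F [-0.1  0.4 -0.3] zdown [ 0.023 -0.033 -0.999]
-> cm [-0.03 -0.24  3.2 ] turn 0.0
t 13.45 at [0.5708 0.0139 0.204 ] ang 9.59 w 0.082 F [-0.1  0.4 -0.3] zdown [ 0.023 -0.033 -0.999]
-> cm [-0.07 -0.32  5.39] turn 0.0
```

Request:
carry_out([
  [[0, -0.2, 1], 0],
  [[0, -0.2, 2], 0],
  [[0, -0.25, 3], 0],
  [[-0.05, -0.25, 3.5], 0],
  [[-0.05, -0.3, 4], 0],
  [[-0.05, -0.3, 4.5], 0],
  [[-0.05, -0.3, 5], 0],
  [[-0.05, -0.3, 5.4], 0],
  [[-0.05, -0.3, 5.4], 0],
])

```text
t: 14.58
eef_pos: [0.5709, 0.015, 0.1497]
tool_rot: [0.018, 0.996, 0.083, 0.01]
contact_force: [0.3, 0.4, -0.8]
gripper_width: 0.079
```

Run:
```python
from h import *
go([.5708,.0152,.130],9.57)
```

```text
t 14.57 at [0.5709 0.015  0.1497] ang 9.59 w 0.079 F [ 0.3  0.4 -0.8] zdown [ 0.022 -0.033 -0.999]
-> cm [-0.04 -0.1   1.96] turn 0.0
```

Request:
carry_out([
  [[0, 0, 0.5], 0],
  [[0, 0, 1], 0],
  [[0, -0.1, 1.5], 0],
  [[0, -0.1, 1.9], 0],
  [[0, -0.1, 1.9], 0],
  [[0, -0.1, 1.9], 0],
])

```text
t: 15.32
eef_pos: [0.5712, 0.0152, 0.1307]
tool_rot: [0.018, 0.996, 0.083, 0.01]
contact_force: [0.0, -0.5, -0.5]
gripper_width: 0.086
```

Run:
```python
from h import *
save('side','side5'); save('wrist','w5'); go([.5708,.0152,.120],9.57)
a=cv2.imread('pics/side5.png')[150:310,230:390]; b=cv2.imread('pics/w5.png')[120:280,240:400]
cv2.imwrite('pics/E.png',cv2.resize(np.hstack([a,b]),(800,400),interpolation=cv2.INTER_CUBIC))
```

```text
t 15.43 at [0.5712 0.0153 0.1308] ang 9.59 w 0.078 F [ 0.4 -0.5 -0.3] zdown [ 0.023 -0.033 -0.999]
-> cm [-0.06 -0.04  1.08] turn 0.0
```

View pics/E.png

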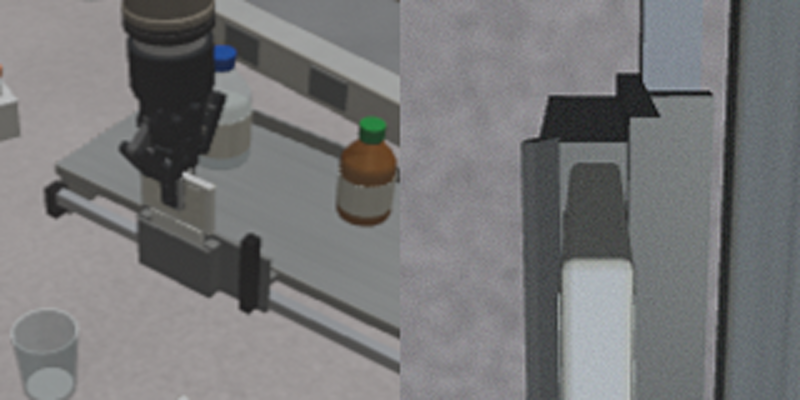

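The tongue is behind the lip, centred between lip and back wall, with the shoulders just above the cheeks. Now I press it home.

Request:
carry_out([
  [[0, 0, 0.3], 0],
  [[0, 0, 0.6], 0],
  [[0, 0, 0.9], 0],
  [[0, 0, 1.2], 0],
  [[0, 0, 1.5], 0],
  [[0, 0, 1.8], 0],
  [[0, 0, 1.9], 0],
  [[0, 0, 1.9], 0],
], newtons=100)

```text
t: 16.42
eef_pos: [0.5727, 0.0135, 0.119]
tool_rot: [0.016, 0.996, 0.083, 0.011]
contact_force: [-26.7, 0.3, 75.4]
gripper_width: 0.079
```

Run:
```python
from h import *
go([.5708,.0152,.120],9.57)
```

```text
t 16.43 at [0.5727 0.0135 0.119 ] ang 9.49 w 0.079 F [-26.7   0.3  75.4] zdown [ 0.024 -0.03  -0.999]
-> cm [-0.16 -0.19 -0.11] turn -0.1
```

Request:
carry_out([
  [[-0.1, -0.1, 0.3], 0],
  [[-0.1, -0.1, 0.3], 0],
  [[-0.1, -0.1, 0.3], 0],
  [[-0.1, -0.1, 0.3], 0],
  [[-0.1, -0.1, 0.3], 0],
  [[-0.1, -0.1, 0.3], 0],
])

```text
t: 17.18
eef_pos: [0.5727, 0.0136, 0.1195]
tool_rot: [0.015, 0.996, 0.082, 0.012]
contact_force: [-11.2, 0.0, 35.8]
gripper_width: 0.079
```

Run:
```python
from h import *
import pickle
save('side','side6'); save('wrist','w6');pickle.dump(cal('wrist'),open('w6.pkl','wb')); go([.5708,.0152,.120],9.57)
a=cv2.imread('pics/side6.png')[190:280,270:360]; b=cv2.imread('pics/w6.png')[120:280,240:400]
cv2.imwrite('pics/F.png',np.hstack([cv2.resize(x,(400,400),interpolation=cv2.INTER_CUBIC) for x in (a,b)]))
```

```text
t 17.27 at [0.5727 0.0136 0.1194] ang 9.44 w 0.08 F [-11.8   0.4  35.9] zdown [ 0.026 -0.028 -0.999]
-> cm [-0.16 -0.19 -0.07] turn -0.1
```

View pics/F.png

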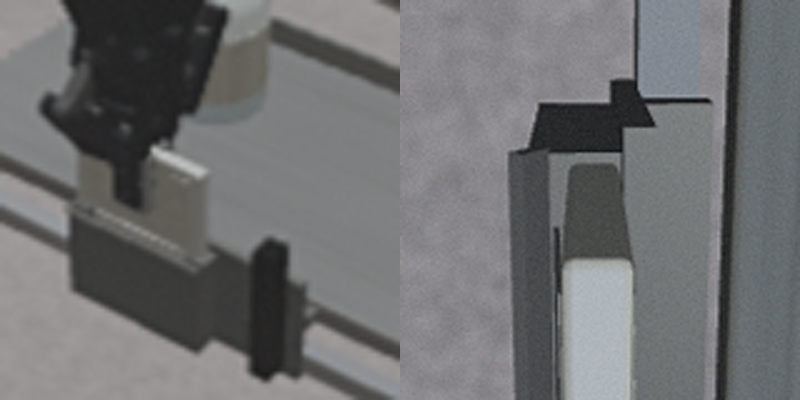

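Run:
```python
from h import *
def m(f,g,r0,r1,c0,c1):
    A=cv2.imread(f'pics/{f}.png');B=cv2.imread(f'pics/{g}.png')
    t=cv2.resize(A[r0:r1,c0:c1],None,fx=4,fy=4,interpolation=cv2.INTER_CUBIC);s=cv2.resize(B[r0-15:r1+15,c0-15:c1+15],None,fx=4,fy=4,interpolation=cv2.INTER_CUBIC)
    _,v,_,l=cv2.minMaxLoc(cv2.matchTemplate(s,t,cv2.TM_CCOEFF_NORMED)); print(f,g,round(v,3),'shift px',l[0]/4-15,l[1]/4-15)
m('side2','side6',238,282,318,348); m('side2','side4',238,282,318,348)
print('side px for 1cm rail travel',proj('side',[.5817,-.0703,.115])-proj('side',[.5834,-.0802,.115]))
m('w5','w6',175,300,300,338)
go([0.5727,0.0136,0.1194])
```

```text
side2 side6 0.998 shift px 0.5 0.25
side2 side4 1.0 shift px 0.0 0.0
side px for 1cm rail travel [-1.68649656 -3.64366451]
w5 w6 0.943 shift px 0.0 0.5
t 17.27 at [0.5727 0.0136 0.1194] ang 9.44 w 0.08 F [-11.8   0.4  35.9] zdown [ 0.026 -0.028 -0.999]
-> cm [0. 0. 0.] turn 0
```

The pressed carriage looks up to 1.4 mm back from the stop, which is within the detent band but close. I'll bias it gently to +y while keeping it pressed.

Request:
carry_out([
  [[-0.05, -0.2, 0.28], 0],
  [[-0.05, -0.4, 0.28], 0],
  [[-0.05, -0.5, 0.28], 0],
  [[-0.05, -0.5, 0.28], 0],
  [[-0.05, -0.5, 0.28], 0],
  [[-0.05, -0.5, 0.28], 0],
  [[-0.05, -0.5, 0.28], 0],
])

```text
t: 18.15
eef_pos: [0.5724, 0.0153, 0.1195]
tool_rot: [0.016, 0.997, 0.081, 0.013]
contact_force: [-8.2, -6.4, 30.0]
gripper_width: 0.081
```

Run:
```python
from h import *
save('side','side7');save('wrist','w7')
def m(f,g,r0,r1,c0,c1):
    A=cv2.imread(f'pics/{f}.png');B=cv2.imread(f'pics/{g}.png')
    t=cv2.resize(A[r0:r1,c0:c1],None,fx=8,fy=8,interpolation=cv2.INTER_CUBIC);s=cv2.resize(B[r0-15:r1+15,c0-15:c1+15],None,fx=8,fy=8,interpolation=cv2.INTER_CUBIC)
    _,v,_,l=cv2.minMaxLoc(cv2.matchTemplate(s,t,cv2.TM_CCOEFF_NORMED)); print(f,g,round(v,3),'shift px',l[0]/8-15,l[1]/8-15)
for g in('side4','side5','side6','side7'): m('side2',g,238,282,318,348)
m('w5','w7',175,300,300,338)
go([0.5727,0.0136,0.1194])
```

```text
side2 side4 1.0 shift px 0.0 0.0
side2 side5 1.0 shift px 0.0 0.0
side2 side6 0.998 shift px 0.5 0.25
side2 side7 1.0 shift px 0.0 0.0
w5 w7 0.942 shift px 0.0 0.625
t 18.25 at [0.5724 0.0153 0.1195] ang 9.32 w 0.079 F [-8.7 -5.6 30.7] zdown [ 0.028 -0.03  -0.999]
-> cm [0.01 0.18 0.02] turn 0
```

```bash
python3 -c "
from station import bot,readout
print(bot.hand_in()); o=readout.get_obs(); print(o['t'],o['eef_pos'],o['contact_force'],o['gripper_width'])"
```

```text
the job is handed in; nothing more can be done
None
the job is handed in; nothing more can be done
```

I slid the carriage about 9 cm to its hard stop, took the wide holder from its stand and pressed it into the pocket. I handed the job in at about 18.3 s with the holder still gripped and pressed. The interface gave no verdict, and the joint values can't be read directly, so these checks are indirect.

**Last checks**
- **Carriage:** the thumb post is at the same pixels in the side view as when the carriage was released at the stop. During the first press the same check showed it about 1.4 mm back. I then biased it to +y, and the shift went back to 0 px.
- **Holder depth:** the TCP was at z = 0.1195 m, against about 0.120 m expected for home. The force was about 30 N down, against 10 N for the spring alone, and the side view shows the shoulders on the cheeks. The plate did not slip in the grip by more than about 0.6 px.
- **Alignment:** x is about 1.5 mm towards the back wall, y about 0.5 mm off, and the tool tilt is about 0.04 rad. All are within tolerance.
- **Bystanders:** I did not measure these at the end. The beaker and bottles look undisturbed in the pictures, and no unexpected contact forces showed.

**What didn't go cleanly**
- **Force peaks:** pushing into the stop peaked at about 94 N at the wrist, and the first press at about 80 N. Both are under the 120 N limit but higher than intended.
- **Tool tilt:** the push into the stop caused the tool tilt, and I left it uncorrected.

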